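# Clamp the batch-card holder and hold a spring clip gaping round the card's edge

### The job

First lock the sliding card holder where it stands: turn the black clamp knob on it clockwise (seen from above) until it is fully tight. Then take the wooden spring clip by its two tails, squeeze it fully open, lift it and bring it level, jaws first, to the free upright end of the white card, so that the gaping jaws stand on either side of that edge, about two centimetres in and about half way up, without touching the card. Finish while still holding the clip squeezed wide open there - do not clip it on, let it go or put it down - and leave everything else on the table where it is.

Things in the scene. Friction and masses are not known exactly. Their poses are not given: they have to be found in the camera images.
- clamp_grip (a point): Middle of the black bar knob (bar 46 mm long, 13 mm thick, 26 mm tall) on the rear of the sliding holder, 13 mm below its top, 77 mm above the table, on its upright turning axis. x axis along the bar, z up; turns with the knob. The holder's top is 26 mm below this point; cheeks and card (up to 32 mm above this point) begin 54 mm from the axis, towards the card's free edge.
- clamp (a joint): Turn of the clamp knob, rad: 0 = free, grows clockwise seen from above, 1.3 = fully tight (its stop). Starts at 0 to 0.3; at 0 the bar lies along the rail. Turning takes about 0.1 N m, a little more from 0.5 on, where the screw bites; it stays where it is left. One grasp is enough.
- card: Sliding holder (dark block 130 x 50 mm) with its card: stiff, white, 88 mm long, 4 mm thick, 56 mm tall, upright along the rail between two aluminium cheeks; card edges 52 and 108 mm above the table. x: along the rail to the free edge; z up; origin in the card's plane, 110 mm behind the free edge, 24 mm above the table. The first 50 mm behind the edge are clear. Knob loose, it slides at 3 N.
- card_edge (a point): Middle of the card's free upright edge, 80 mm above the table (28 mm from the card's top and bottom). Axes as card: x points out from the card, away from the holder. The rail and base below are at most 32 mm tall, 70 mm wide, and end within 60 mm of this point.
- clip: Wooden spring clip lying on its side: two levers, 28 mm tall, on an upright steel barrel. Origin: underside of the barrel; x axis: towards the jaws, ending 50 mm ahead of the barrel; z up. The splayed tails end 59 mm behind it; 40 mm behind it (the place to squeeze) they are about 47 mm wide over all when shut, 24 mm, outsides parallel, at the stop. Jaws shut at the start; about 65 g.
- clip_left (a joint): Opening of each lever of the clip, rad (both alike): 0 = jaws shut, 0.27 = squeezed to its stop, jaw tips about 27 mm apart. The spring needs about 7 N on each tail to begin to open and 12 N to reach the stop; a grip of 20 to 30 N holds it at the stop. It springs shut when let go.
- clip_mouth (a point): Point in the middle between the jaw tips, 50 mm ahead of the barrel and at half the clip's height (14 mm above its underside); axes as clip.
- cutter: Bystander, to be left alone: steel ring cutter, 60 mm across, 35 mm tall. Origin: its underside.
- scraper: Bystander, to be left alone: bench scraper lying flat: steel blade and wooden handle, 80 x 125 mm, 23 mm tall. Origin: its underside.
- pin: Bystander, to be left alone: small wooden rolling pin, 290 mm long, 42 mm thick, lying. Origin: its middle, on the table; its x axis runs along the pin.
- tub: Bystander, to be left alone: shallow white open plastic tub, 110 mm wide, 60 mm tall. Origin: its underside.
- bowl: Bystander, to be left alone: steel bowl, 150 mm wide, 55 mm tall. Origin: its underside.
- jar: Bystander, to be left alone: glass jar with steel cap, 68 mm wide, 100 mm tall. Origin: its underside.
- brush: Bystander, to be left alone: hand brush, lying. Origin: its underside.
There are look-alikes about, which are no part of the job. What is shaped like the clip but green, pink or purple is not meant.

How it is judged:
By the outcome, as a careful person would: the job done as asked, in the order asked, and still so for the second after the job is handed in, while the arm keeps its last pose, push and grip.
It also fails if it takes over 54 s, if anything falls off the work surface, if the arm or the gripper's body presses on something with over 40 N, if the wrist force passes 120 N, or if a joint passes its speed limit or range.

### The arm

A 7-joint arm with a two-finger parallel gripper is mounted at the origin on the work surface. World frame = base frame: x ahead of the robot, y to its left, z up, the work surface at z = 0. Lengths are in m, angles in rad, forces in N, time in s.
With the tool pointing down it reaches from about 0.4 to 0.85 m from the base axis. Payload 10.4 kg.
Tool frame: the origin (TCP) lies on the centre line of the jaws, within the pads' length; the fingertips stand r.nose_length ahead of it and the grasp point (between the pads) lies 6 mm ahead of it (r.nose_length is the distance from the TCP to the fingertips, in m); z points along the fingers, y is the line along which they close (so a half turn about z gives the same grasp; the last joint's range is limited). The gripper opens to 87 mm and grips with 3 to 60 N. Pads are 19 mm wide; open, the fingers measure 117 mm over their backs; the gripper's body (75 mm by 190 mm) begins 51 mm behind the grasp point.
Start: joints at [1.135, 0.332, -0.065, 1.46, 0.022, 1.35, -0.088], TCP at [0.251, -0.573, 0.248] pointing down, gripper open.
Joint ranges: [-2.6, 2.6], [-0.5, 2.12], [-1.47, 1.34], [0.16, 2.42], [-1.27, 4.41], [0.06, 2.06], [-2.6, 2.6]. Speed limits (rad/s): [2.22, 2.22, 2.79, 2.79, 3.14, 3.14, 3.14].

### API

Orientations are given as a unit quaternion [w, x, y, z].
In Python, from workcell import r, optics gives the robot as it stands.
- The arm moves only by the tool carry_out, never from a script. Its argument "rows" is a list of rows, each a list of 3 entries, a list of its own where there are three numbers: the closure, from -1 (fully open) to 1 (shut), then the shift along the world's x, y, z in cm, then the turn, a rotation vector about the world's x, y, z in rad. A call has 1 to 8 rows; each row shifts and turns the commanded pose from where the row before left it; what a row does not reach is not made up. A row lasts 1/12 s, in which the tool goes at most 41.7 mm and 7.16 degrees, less where a joint would pass 70% of its speed; a pose out of reach is approached as far as the arm can. A call with a gripper value outside its range is refused whole. The fingers move at their own pace and stop on an object; "force" is the grip in N (left out, the last holds). Time passes only in rows, so rows that do not move let the fingers close. It gives the time, the measured TCP pose, the force, the opening and the grip force at its end, in the units of the state.
- r.sense(): the state, without advancing time (a new reading comes with each control period).
- optics.read_camera(name): name is "scene" or "side" or "wrist"; returns a dict with "color" (384x512x3 uint8, red, green, blue), "fx", "fy", "cx", "cy" (pixels), "world_to_cam" (4x4, takes a point from world to camera coordinates). Camera axes: x right, y down, z forward; pixel columns grow to the right and rows downward; lengths in m; the calibration is good to about 2 mm. A picture is of the moment at which its call begins. There is no depth.
- r.finish_job(): hands the job in; it is judged then, once.
The state is a dict: "time": time; "joint_positions": joint angles; "qd": joint speeds; "joint_torque": joint torques, N m; "position": TCP position; "tcp_rot": TCP orientation; "contact_force": force on the tool from outside, world axes, zero at the start; "moment": the same for the moment, N m; "finger_gap": opening from 0.0 (shut) to 1.0 (fully open); "finger_force": force on a finger pad.
Only numpy, scipy, OpenCV 4.12 (cv2) and the standard library are available. Lean on these libraries where they do the work, as an engineer would, in place of code of your own. Each camera call takes 0.05 s, during which the arm holds its last target. There are 200 camera calls.

## Working session

There is one attempt and no reset: what is moved stays moved. The work goes in short steps, Python scripts to look and compute and a tool call to move; the robot and the scene stay as the last step left them, time stands still between calls to the robot, and variables do not carry over. Pictures are saved under pics/ and viewed, at most 10 in all, crops included, and the job is handed in when it is done.

Besides the shell and the picture viewer there is one more tool, called by a JSON object that holds its "api" and its "payload", one argument or row to a line. carry_out: Moves the arm, as the interface text tells. Its arguments: {"type":"object","properties":{"rows":{"type":"array","items":{"type":"array"}},"force":{"type":"number"}},"required":["rows"]}

```bash
mkdir -p pics; ls; cat > h.py <<'E'
import numpy as np, cv2
from workcell import r, optics
def P(c):
    w=np.array(c["world_to_cam"]);return w[:3,:3],w[:3,3]
def ray(c,u,v):
    R,t=P(c);d=R.T@np.array([(u-c["cx"])/c["fx"],(v-c["cy"])/c["fy"],1.]);return -R.T@t,d
def onz(c,u,v,z):
    o,d=ray(c,u,v);return o+d*(z-o[2])/d[2]
def proj(c,p):
    R,t=P(c);q=R@np.asarray(p)+t;return np.array([c["fx"]*q[0]/q[2]+c["cx"],c["fy"]*q[1]/q[2]+c["cy"]])
def tri(*obs):
    A=np.zeros((3,3));b=np.zeros(3)
    for c,u,v in obs:
        o,d=ray(c,u,v);d/=np.linalg.norm(d);M=np.eye(3)-np.outer(d,d);A+=M;b+=M@o
    p=np.linalg.solve(A,b);return p,[np.round(proj(c,p)-[u,v],1) for c,u,v in obs]
def save(c,n): cv2.imwrite("pics/"+n,c["color"][:,:,::-1])
E
python3 - <<'E'
from h import *
import pickle
cs={n:optics.read_camera(n) for n in("scene","side","wrist")}
pickle.dump(cs,open("cs0.pkl","wb"))
a=np.hstack([cs["scene"]["color"],cs["side"]["color"]])
for n in("scene","side"):
    save({"color":cv2.resize(cs[n]["color"],(800,600))},n+"0.png")
    c=cs[n];o,d=ray(c,c["cx"],c["cy"]);print(n,o,d,c["fx"])
save(cs["wrist"],"wrist0.png")
print(r.nose_length,r.sense())
E
```

```text
pics
scene [1.43508792 0.2370825  0.97552085] [-0.70366561 -0.15836907 -0.69265717] 395.33621405967233
side [0.17960207 0.81521035 1.03603148] [ 0.27255539 -0.62108811 -0.73482183] 399.9693145725625
0.025 {'time': 0.15, 'joint_positions': array([ 1.13537758,  0.33271456, -0.06469051,  1.46071389,  0.02158596,
        1.34991331, -0.08850841]), 'qd': array([ 1.68636874e-03, -1.61376732e-03, -2.11376331e-03, -2.85431884e-03,
       -5.60872124e-05,  1.55988215e-03, -5.76514642e-04]), 'joint_torque': array([ 4.02948317e-04, -6.23632407e+01,  2.44432414e-02, -3.90144718e+01,
       -6.13053655e-02,  3.72202636e-02,  1.03770560e-04]), 'position': array([ 0.25064253, -0.57226066,  0.24696073]), 'tcp_rot': array([-5.12314792e-04,  9.78773412e-01,  2.04944700e-01, -1.24819638e-04]), 'contact_force': array([-0.22035076,  0.22089904, -0.13846852]), 'moment': array([-0.02214302,  0.03395586,  0.01611615]), 'finger_force': 0.0, 'finger_gap': 0.9995968460764254}
```

View pics/scene0.png

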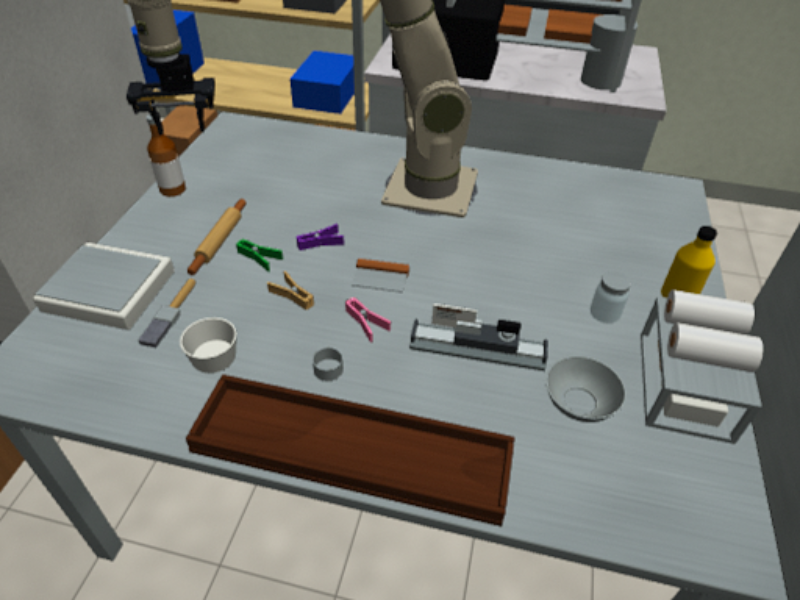

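View pics/side0.png

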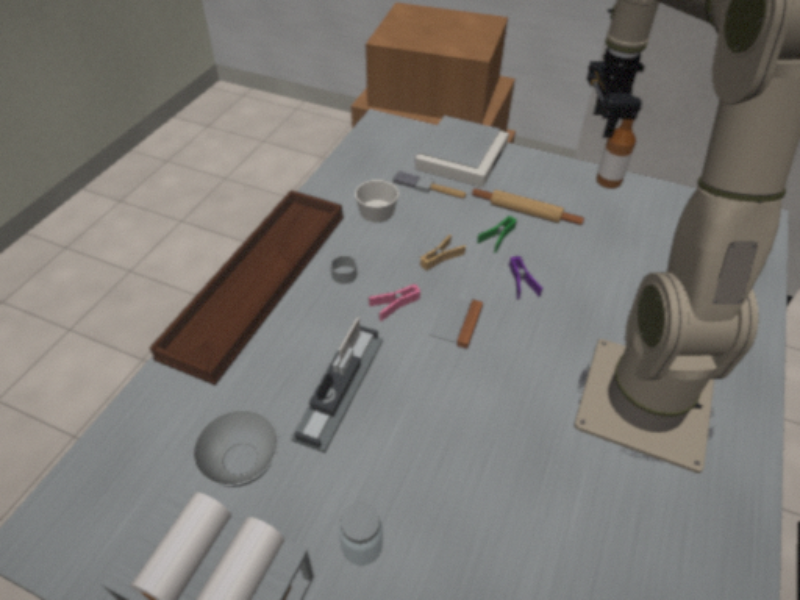

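The scene view shows the wooden clip at about (290,290), with its jaws toward (312,300) and its tails at (270,290) and (287,275). The card is at (453,315) and the knob at (508,326). In the side view the clip is at (442,253), the card at (352,338) and the knob near (325,395). I'll enlarge both areas for exact pixels.

```bash
python3 - <<'E'
from h import *
import pickle
cs=pickle.load(open("cs0.pkl","rb"))
S,D=cs["scene"],cs["side"]
def crop(c,u,v,w,h,k): return cv2.resize(c["color"][v:v+h,u:u+w],(w*k,h*k),interpolation=cv2.INTER_CUBIC)
a=np.vstack([np.hstack([crop(S,255,185,100,60,4),crop(S,165,165,50,40,6)[:240]]),
 np.hstack([crop(D,185,195,75,95,4)[:380,:300],np.zeros((380,40,3),np.uint8),crop(D,262,145,50,40,7)[:380].__class__ and np.pad(crop(D,262,145,50,40,7)[:, :350],((0,100),(0,10),(0,0)))])[:, :700]])
print(a.shape); save({"color":a},"crop0.png")
for n,c,box in(("scene",S,(165,165,50,40)),("side",D,(262,145,45,32))):
    u,v,w,h=box;hs=cv2.cvtColor(c["color"],cv2.COLOR_RGB2HSV)[v:v+h,u:u+w]
    m=((hs[...,0]>8)&(hs[...,0]<28)&(hs[...,1]>70)).astype(np.uint8)
    ys,xs=np.nonzero(m);pts=np.c_[xs+u,ys+v].astype(float);print(n,len(pts),pts.mean(0),pts.min(0),pts.max(0), onz(c,*pts.mean(0),.014))
print(tri((S,325,208),(D,207,248)), onz(S,325,206,.09))
E
```

```text
(620, 700, 3)
scene 267 [187.15355805 186.92134831] [171. 174.] [200. 197.] [ 0.51359612 -0.21125259  0.014     ]
side 201 [281.43283582 162.92039801] [269. 151.] [296. 171.] [ 0.50739846 -0.21241681  0.014     ]
(array([0.55493889, 0.26811533, 0.07822037]), [array([0.2, 0.2]), array([ 0.2, -0.2])]) [0.55735515 0.26604827 0.09      ]
```

View pics/crop0.png

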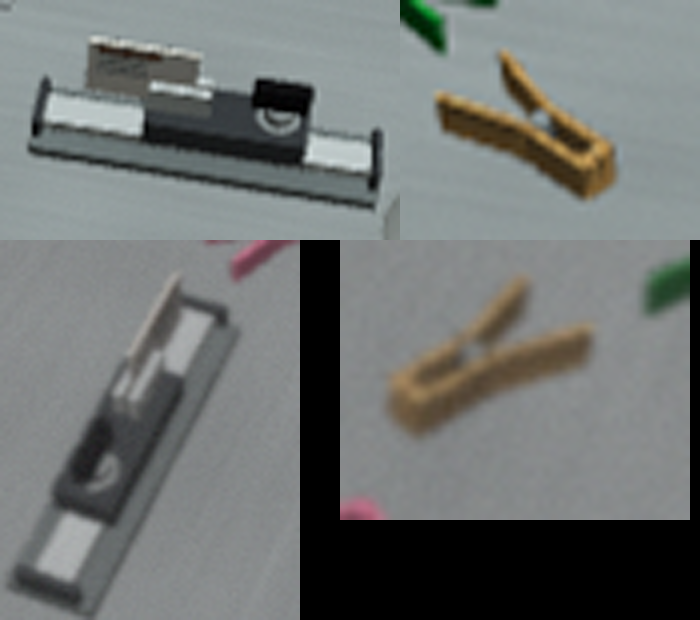

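The crop shows the knob bar's top at scene pixel about (325,206) and its base ring. The card's free top corner is at scene (277,194.5) and side (229.5,204.5). The clip has its jaws toward +x/+y and its tails behind. I'll move over the clip for a wrist view.

{"api": "carry_out", "payload": {
  "rows": [
    [-1,[1.5,3,1],[0,0,0]],
    [-1,[1.5,3,1],[0,0,0]],
    [-1,[1.5,3,1],[0,0,0]],
    [-1,[1.5,3,1],[0,0,0]],
    [-1,[1.5,3,1],[0,0,0]],
    [-1,[1.5,3,1],[0,0,0]],
    [-1,[1.5,3,1],[0,0,0]],
    [-1,[1.5,3,1],[0,0,0]]
  ]
}}

```text
time: 0.82
position: [0.3711, -0.3308, 0.3279]
tcp_rot: [0.0, 0.979, 0.205, -0.0]
contact_force: [-0.0, 0.2, -0.2]
finger_gap: 1.001
finger_force: 0.0
```

{"api": "carry_out", "payload": {
  "rows": [
    [-1,[2,3,0],[0,0,0]],
    [-1,[2,3,0],[0,0,0]],
    [-1,[2,3,0],[0,0,0]],
    [-1,[2,3,0],[0,0,0]],
    [-1,[0,0,0],[0,0,0]],
    [-1,[0,0,0],[0,0,0]]
  ]
}}

```text
time: 1.32
position: [0.4516, -0.2105, 0.3275]
tcp_rot: [-0.0, 0.978, 0.207, 0.0]
contact_force: [0.6, -0.9, 0.4]
finger_gap: 0.997
finger_force: 0.0
```

```bash
python3 - <<'E'
from h import *
import pickle
W=optics.read_camera("wrist");pickle.dump(W,open("w1.pkl","wb"));save(W,"w1.png")
o,d=ray(W,W["cx"],W["cy"]);print(o,d,W["fx"]);print(r.sense()["position"])
cs=pickle.load(open("cs0.pkl","rb"));S,D=cs["scene"],cs["side"]
print("card corner",tri((S,277,194.5),(D,229.5,204.5)))
u,v=255,185
for p in((37,150),(372,203)): print(onz(S,255+p[0]/4,185+p[1]/4,0.0))
E
```

```text
[ 0.51200098 -0.18401195  0.46331964] [-0.22181045 -0.09773693 -0.97017917] 336.5938615645052
[ 0.45072111 -0.21233242  0.32734702]
card corner (array([0.55829622, 0.11364196, 0.10225319]), [array([0., 0.]), array([ 0., -0.])])
[ 5.93791857e-01  8.44190706e-02 -1.11022302e-16]
[5.80426280e-01 3.54793662e-01 1.11022302e-16]
```

View pics/w1.png

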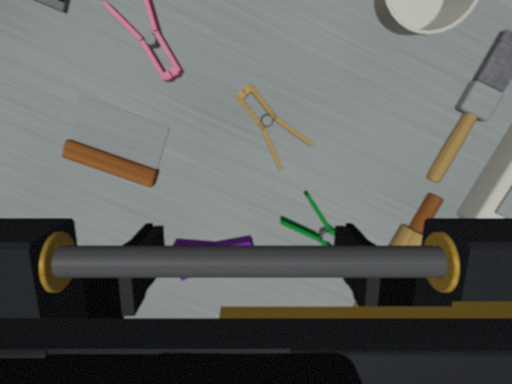

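The wrist view shows the clip's barrel at (267,120), its jaws at (243,92), and its tails ending at (311,144) and (280,168). Next I'll look at the holder.

{"api": "carry_out", "payload": {
  "rows": [
    [-1,[0.5,3.5,0],[0,0,0]],
    [-1,[0.5,3.5,0],[0,0,0]],
    [-1,[0.5,3.5,0],[0,0,0]],
    [-1,[0.5,3.5,0],[0,0,0]],
    [-1,[0.5,3.5,0],[0,0,0]],
    [-1,[0.5,3.5,0],[0,0,0]],
    [-1,[0.5,3.5,0],[0,0,0]],
    [-1,[0.5,3.5,0],[0,0,0]]
  ]
}}

```text
time: 2.03
position: [0.4908, 0.0673, 0.3276]
tcp_rot: [0.0, 0.979, 0.203, 0.0]
contact_force: [1.3, -1.4, 0.9]
finger_gap: 0.998
finger_force: 0.0
```

{"api": "carry_out", "payload": {
  "rows": [
    [-1,[0,3.5,0],[0,0,0]],
    [-1,[0,3.5,0],[0,0,0]],
    [-1,[0,3.5,0],[0,0,0]],
    [-1,[0,2.5,0],[0,0,0]],
    [-1,[0,0,0],[0,0,0]],
    [-1,[0,0,0],[0,0,0]]
  ]
}}

```text
time: 2.53
position: [0.4909, 0.1974, 0.3272]
tcp_rot: [0.0, 0.979, 0.205, -0.0]
contact_force: [-0.8, -0.7, -0.8]
finger_gap: 1.0
finger_force: 0.0
```

```bash
python3 - <<'E'
from h import *
import pickle
W=optics.read_camera("wrist");pickle.dump(W,open("w2.pkl","wb"))
save({"color":cv2.resize(W["color"][0:240],(800,375),interpolation=cv2.INTER_CUBIC)},"w2.png")
print(r.sense()["position"])
cs=pickle.load(open("cs0.pkl","rb"));S,D=cs["scene"],cs["side"];V=pickle.load(open("w1.pkl","rb"))
# clip mask in wrist view
hs=cv2.cvtColor(V["color"],cv2.COLOR_RGB2HSV);m=((hs[...,0]>8)&(hs[...,0]<28)&(hs[...,1]>70))
m[:,:225]=0;m[:,325:]=0;m[:75]=0;m[185:]=0
ys,xs=np.nonzero(m);print(len(xs),xs.min(),xs.max(),ys.min(),ys.max())
P3=np.array([onz(V,x,y,.028)[:2] for x,y in zip(xs,ys)]);print("c",P3.mean(0))
for n,p in(("barrel",(267,120)),("jaw",(243.5,92)),("t1",(311,144)),("t2",(280,168))): print(n,onz(V,*p,.028),onz(V,*p,.014))
print("jaw tri",tri((S,165+(598)/6-400/6,165+152/6),(V,246,87)))
E
```

```text
[0.491264   0.1960191  0.32720607]
846 236 311 85 169
c [ 0.51183407 -0.20862442]
barrel [ 0.51159073 -0.20906705  0.028     ] [ 0.51157754 -0.20987283  0.014     ]
jaw [ 0.5305655  -0.16836278  0.028     ] [ 0.53116254 -0.16785949  0.014     ]
t1 [ 0.50712644 -0.27325517  0.028     ] [ 0.50696968 -0.27612525  0.014     ]
t2 [ 0.46283249 -0.25010939  0.028     ] [ 0.46125122 -0.2522351   0.014     ]
jaw tri (array([ 0.53574502, -0.16570016,  0.02894893]), [array([-1. ,  0.1]), array([-2.8,  0. ])])
```

View pics/w2.png

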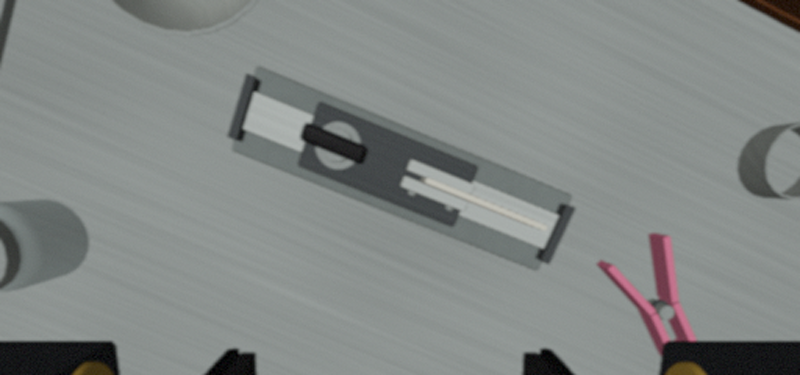

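The holder is in view, with the knob bar running from (306,132) to (363,153) and the card's top edge from (425,180) to (546,226), in the enlarged picture. I'll compute their positions.

```bash
python3 - <<'E'
from h import *
import pickle
cs=pickle.load(open("cs0.pkl","rb"));S,D=cs["scene"],cs["side"];W=pickle.load(open("w2.pkl","rb"));V=pickle.load(open("w1.pkl","rb"))
k=1.5625
g=W["color"].max(2).astype(int)
for thr in(30,40,50):
    m=(g<thr).astype(np.uint8);m[:75]=0;m[108:]=0;m[:,:188]=0;m[:,240:]=0
    print(thr,cv2.minAreaRect(cv2.findNonZero(m)))
ys,xs=np.nonzero(m)
q=np.array([onz(W,x,y,.09)[:2] for x,y in zip(xs,ys)]).astype(np.float32)
(c,s,a)=cv2.minAreaRect(q*1000);print("knob xy mm",c,s,a)
cw=(xs.mean(),ys.mean());
gs=S["color"].max(2).astype(int);ms=gs[200:216,316:336];print((ms<35).sum())
yy,xx=np.nonzero(ms<35);cS=(xx.mean()+316,yy.mean()+200);print(cS,"knob tri mid",tri((W,*cw),(S,*cS)),tri((W,*cw),(S,325,206)))
a=onz(W,425/k,180/k,.108);b=onz(W,546/k,226/k,.108);print("card",a,b,np.linalg.norm(a-b),np.degrees(np.arctan2(*(b-a)[1::-1])))
print("edge tri",tri((W,546/k,226/k),(S,277,194.5),(D,229.5,204.5)),tri((W,546/k,226/k),(S,277,194.5)))
a=onz(W,258/k,68/k,.005);b=onz(W,571/k,196/k,.005);print("rail",a,b,np.degrees(np.arctan2(*(b-a)[1::-1])))
a=onz(W,306/k,132/k,.09);b=onz(W,363/k,153/k,.09);print("bar",a,b,np.degrees(np.arctan2(*(b-a)[1::-1])))
c,s,ang=cv2.minAreaRect(q*1000);bp=cv2.boxPoints((c,s,ang));print(bp)
E
```

```text
30 ((214.1896514892578, 91.77586364746094), (40.66727828979492, 9.841852188110352), 21.801410675048828)
40 ((213.7924041748047, 91.79340362548828), (41.45330810546875, 10.928889274597168), 22.47943687438965)
50 ((214.0, 91.5), (42.33854293823242, 12.070197105407715), 21.801410675048828)
knob xy mm (555.0717163085938, 265.67034912109375) (12.38376235961914, 44.100547790527344) 2.464236259460449
96
(np.float64(325.0208333333333), np.float64(208.82291666666666)) knob tri mid (array([0.55511874, 0.26781715, 0.07539036]), [array([-0.1, -0. ]), array([-0., -0.])]) (array([0.55501994, 0.26620515, 0.08765958]), [array([0.1, 0. ]), array([0., 0.])])
card [0.55729302 0.20047129 0.108     ] [0.56260369 0.11366074 0.108     ] 0.08697283495181919 -86.49927101629227
edge tri (array([0.56024172, 0.11315452, 0.10293585]), [array([-2. ,  1.8]), array([-0.2,  0.3]), array([-0.5, -0.5])]) (array([0.56270427, 0.11379084, 0.10689933]), [array([-0.4, -0.2]), array([-0.1, -0.1])])
rail [0.58477376 0.35372825 0.005     ] [0.59694807 0.07409084 0.005     ] -87.50714187254981
bar [0.55397617 0.28605184 0.09      ] [0.55688976 0.24546476 0.09      ] -85.8940021228151
[[547.9375  287.434  ]
 [549.8336  243.37425]
 [562.20593 243.90671]
 [560.3098  287.96643]]
```

Knob (0.555,0.266), bar along about -87°, so the joint is near 0. The card edge is at (0.5625,0.1137), 0.152 m from the knob along -87.1°. The sizes agree with the text. Now moving over the knob with the jaws across the bar.

{"api": "carry_out", "payload": {
  "rows": [
    [-1,[0.8,0.9,-1.3],[0,0,0.12]],
    [-1,[0.8,0.9,-1.3],[0,0,0.12]],
    [-1,[0.8,0.9,-1.3],[0,0,0.12]],
    [-1,[0.8,0.9,-1.3],[0,0,0.12]],
    [-1,[0.8,0.9,-1.3],[0,0,0.12]],
    [-1,[0.8,0.9,-1.3],[0,0,0.12]],
    [-1,[0.8,0.9,-1.3],[0,0,0.12]],
    [-1,[0.8,0.7,-1.3],[0,0,0.12]]
  ]
}}

```text
time: 3.25
position: [0.5562, 0.2653, 0.2225]
tcp_rot: [0.001, 0.773, 0.635, -0.0]
contact_force: [-1.2, 0.3, 0.6]
finger_gap: 0.997
finger_force: 0.0
```

{"api": "carry_out", "payload": {
  "rows": [
    [-1,[0,0,0],[0,0,0.12]],
    [-1,[0,0,0],[0,0,0.12]],
    [-1,[0,0,0],[0,0,0]],
    [-1,[0,0,0],[0,0,0]]
  ]
}}

```text
time: 3.58
position: [0.5556, 0.2653, 0.2232]
tcp_rot: [0.0, 0.694, 0.72, -0.0]
contact_force: [0.1, -0.5, 0.7]
finger_gap: 0.999
finger_force: 0.0
```

```bash
python3 - <<'E'
from h import *
import pickle
W=optics.read_camera("wrist");pickle.dump(W,open("w3.pkl","wb"));save(W,"w3.png")
s=r.sense();q=s["tcp_rot"];print(s["position"],q,s["joint_positions"])
print("toolx yaw",np.degrees(2*np.arctan2(q[2],q[1])))
print(proj(W,[.555,.266,.09]),proj(W,[.5625,.1137,.108]))
V=pickle.load(open("w1.pkl","rb"));hs=cv2.cvtColor(V["color"],cv2.COLOR_RGB2HSV)
for n,lo,hi in(("green",40,80),("purple",125,155)):
    m=(hs[...,0]>lo)&(hs[...,0]<hi)&(hs[...,1]>110);m[260:]=0;ys,xs=np.nonzero(m)
    i=[xs.argmin(),xs.argmax(),ys.argmin(),ys.argmax()];print(n,[np.round(onz(V,xs[j],ys[j],.02)[:2],3) for j in i])
E
```

```text
[0.55545554 0.26577168 0.22346355] [ 3.44845249e-04  6.94499076e-01  7.19493480e-01 -2.14524855e-04] [ 0.17216067  0.48318256 -0.93646202  1.48289796  0.39230618  1.37338347
 -0.75110781]
toolx yaw 92.02536390578186
[247.89756357 192.8630644 ] [250.37264431 365.99332619]
green [array([0.217, 0.02 ]), array([ 0.494, -0.507]), array([ 0.446, -0.296]), array([0.208, 0.017])]
purple [array([0.222, 0.063]), array([ 0.511, -0.571]), array([ 0.508, -0.535]), array([0.209, 0.011])]
```

View pics/w3.png

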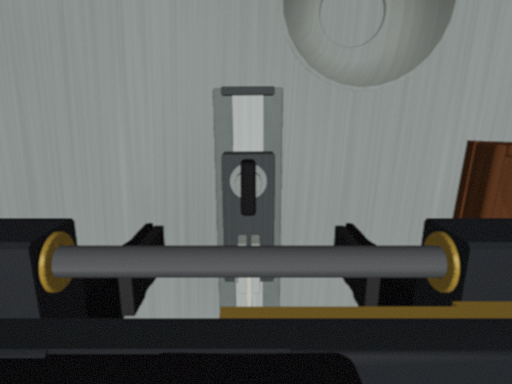

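The knob bar appears from (248,161) to (248,215), aligned with the image's vertical and hence with the tool. The axis needs to be exact along the rail, so I'll refine it from the bar's ends and the ring around it.

```bash
python3 - <<'E'
from h import *
import pickle
W=pickle.load(open("w3.pkl","rb"));W2=pickle.load(open("w2.pkl","rb"));cs=pickle.load(open("cs0.pkl","rb"));S,D=cs["scene"],cs["side"]
g=W["color"].max(2).astype(int)
print("col248",g[148:232,248].tolist()); print("row190",g[190,232:268].tolist()); print("row182",g[182,222:276].tolist())
print("row205",g[205,238:260].tolist(),"row168",g[168,238:260].tolist())
for v in(161,215): print(v,onz(W,248,v,.09),onz(W,248,v,.064))
for u in(229.5,267): print("ring",onz(W,u,182,.051))
for y in(.243,.266,.289): print(y,[np.round(proj(W,[.555,y,z]),1).tolist() for z in(.064,.09)])
print(g[0:1,0], W["color"][330,250], [int(x) for x in g[262:,248][30:50]])
# bar ends in view w2
k=1.5625
for p in((306,132),(363,153)): print(onz(W2,p[0]/k,p[1]/k,.09))
E
```

```text
col248 [178, 178, 167, 128, 69, 46, 62, 72, 75, 73, 63, 40, 17, 19, 18, 23, 27, 28, 29, 28, 29, 32, 32, 22, 32, 25, 36, 25, 28, 30, 31, 30, 31, 28, 32, 31, 30, 26, 36, 29, 29, 27, 27, 32, 30, 21, 33, 27, 26, 27, 27, 30, 24, 24, 30, 32, 31, 26, 26, 32, 32, 30, 25, 34, 31, 30, 24, 37, 64, 73, 76, 72, 74, 74, 73, 76, 74, 75, 73, 74, 77, 73, 76, 74]
row190 [109, 133, 141, 142, 140, 141, 144, 139, 110, 63, 30, 30, 24, 29, 25, 25, 27, 33, 23, 28, 31, 24, 34, 79, 124, 143, 142, 141, 141, 142, 143, 131, 107, 81, 75, 72]
row182 [83, 74, 72, 72, 72, 74, 75, 95, 128, 146, 145, 145, 140, 139, 143, 147, 147, 141, 105, 58, 27, 23, 31, 27, 30, 30, 32, 32, 28, 31, 29, 27, 34, 82, 125, 146, 150, 148, 140, 137, 139, 145, 147, 141, 119, 90, 72, 73, 74, 73, 72, 70, 84, 101]
row205 [74, 69, 52, 31, 21, 25, 26, 33, 29, 29, 26, 22, 28, 27, 30, 29, 23, 39, 62, 72, 73, 76] row168 [146, 140, 108, 57, 28, 24, 28, 32, 35, 30, 29, 33, 29, 30, 31, 27, 37, 79, 125, 142, 144, 140]
161 [0.55417397 0.29232416 0.09      ] [0.55421867 0.28858091 0.064     ]
215 [0.55574233 0.24697164 0.09      ] [0.55593857 0.23884608 0.064     ]
ring [0.53765147 0.26639545 0.051     ]
ring [0.57265828 0.26763329 0.051     ]
0.243 [[247.1, 210.6], [247.0, 219.5]]
0.266 [[248.0, 186.1], [247.9, 192.9]]
0.289 [[248.9, 160.6], [248.9, 165.1]]
[139] [22 25 25] [188, 187, 187, 189, 189, 186, 187, 188, 187, 187, 188, 189, 188, 183, 156, 119, 102, 100, 102, 102]
[0.55397617 0.28605184 0.09      ]
[0.55688976 0.24546476 0.09      ]
```

Axis at y≈0.2675, x=0.555. The tool is already aligned, so I descend and grip.

{"api": "carry_out", "payload": {
  "rows": [
    [-1,[0,0.2,-2],[0,0,0]],
    [-1,[0,0,-2],[0,0,0]],
    [-1,[0,0,-2],[0,0,0]],
    [-1,[0,0,-2],[0,0,0]],
    [-1,[0,0,-2],[0,0,0]],
    [-1,[0,0,-2],[0,0,0]],
    [-1,[0,0,-1.5],[0,0,0]],
    [-1,[0,0,0],[0,0,0]]
  ]
}}

```text
time: 4.3
position: [0.5537, 0.2677, 0.0856]
tcp_rot: [-0.0, 0.693, 0.721, -0.002]
contact_force: [0.7, -0.4, -0.5]
finger_gap: 1.001
finger_force: 0.0
```

{"api": "carry_out", "payload": {
  "rows": [
    [0.5,[0,0,0],[0,0,0]],
    [0.5,[0,0,0],[0,0,0]],
    [1,[0,0,0],[0,0,0]],
    [1,[0,0,0],[0,0,0]],
    [1,[0,0,0],[0,0,0]],
    [1,[0,0,0],[0,0,0]],
    [1,[0,0,0],[0,0,0]],
    [1,[0,0,0],[0,0,0]]
  ],
  "force": 35
}}

```text
time: 4.97
position: [0.5548, 0.2695, 0.0887]
tcp_rot: [0.0, 0.692, 0.722, 0.0]
contact_force: [0.1, 0.2, 0.3]
finger_gap: 0.481
finger_force: 0.0
```

{"api": "carry_out", "payload": {
  "rows": [
    [1,[0,0,0],[0,0,0]],
    [1,[0,0,0],[0,0,0]],
    [1,[0,0,0],[0,0,0]],
    [1,[0,0,0],[0,0,0]],
    [1,[0,0,0],[0,0,0]],
    [1,[0,0,0],[0,0,0]],
    [1,[0,0,0],[0,0,0]],
    [1,[0,0,0],[0,0,0]]
  ]
}}

```text
time: 5.63
position: [0.5547, 0.2699, 0.0895]
tcp_rot: [0.0, 0.692, 0.722, 0.0]
contact_force: [-4.4, -0.1, 8.3]
finger_gap: 0.144
finger_force: 35.9
```

Gripped at 12.5 mm, which matches the bar. Turning clockwise.

{"api": "carry_out", "payload": {
  "rows": [
    [1,[0,0,0],[0,0,-0.09]],
    [1,[0,0,0],[0,0,-0.09]],
    [1,[0,0,0],[0,0,-0.09]],
    [1,[0,0,0],[0,0,-0.09]],
    [1,[0,0,0],[0,0,-0.09]],
    [1,[0,0,0],[0,0,-0.09]],
    [1,[0,0,0],[0,0,-0.09]],
    [1,[0,0,0],[0,0,-0.09]]
  ]
}}

```text
time: 6.3
position: [0.5557, 0.2695, 0.0895]
tcp_rot: [0.0, 0.903, 0.43, 0.001]
contact_force: [1.6, -0.6, 4.5]
finger_gap: 0.152
finger_force: 35.9
```

```bash
python3 - <<'E'
from h import *
s=r.sense();q=s["tcp_rot"];print(s["position"],s["contact_force"],s["moment"],"yaw",np.degrees(2*np.arctan2(q[2],q[1])),s["finger_gap"],s["finger_force"])
E
```

```text
[0.55571876 0.26947745 0.08952133] [ 1.63342965 -0.59949951  4.50428458] [-0.32981185 -0.37320355  0.07103989] yaw 50.885779664073006 0.15169993594775616 35.892517869360745
```

{"api": "carry_out", "payload": {
  "rows": [
    [1,[0,0,0],[0,0,-0.08]],
    [1,[0,0,0],[0,0,-0.08]],
    [1,[0,0,0],[0,0,-0.08]],
    [1,[0,0,0],[0,0,-0.08]],
    [1,[0,0,0],[0,0,-0.08]],
    [1,[0,0,0],[0,0,-0.08]],
    [1,[0,0,0],[0,0,-0.08]],
    [1,[0,0,0],[0,0,-0.04]]
  ]
}}

```text
time: 6.97
position: [0.5562, 0.2687, 0.0896]
tcp_rot: [0.001, 0.99, 0.143, 0.001]
contact_force: [2.5, -3.8, 6.0]
finger_gap: 0.148
finger_force: 36.2
```

```bash
cat > st.py <<'E'
from h import *
s=r.sense();q=s["tcp_rot"];print(s["position"],s["contact_force"],s["moment"],"yaw",np.degrees(2*np.arctan2(q[2],q[1])),s["finger_gap"],s["finger_force"])
E
python3 st.py
```

```text
[0.55621727 0.26869433 0.08957534] [ 2.50528274 -3.75890757  5.98224351] [-0.79010034 -0.52240841  0.57895489] yaw 16.477126598333694 0.14792745781788155 36.23200827743858
```

{"api": "carry_out", "payload": {
  "rows": [
    [1,[0,0,0],[0,0,-0.04]],
    [1,[0,0,0],[0,0,-0.04]],
    [1,[0,0,0],[0,0,0]]
  ]
}}

```text
time: 7.22
position: [0.5564, 0.2688, 0.0896]
tcp_rot: [0.001, 0.994, 0.105, 0.002]
contact_force: [3.4, -3.0, 4.7]
finger_gap: 0.155
finger_force: 36.3
```

```bash
python3 st.py
```

```text
[0.55644104 0.26882585 0.08961045] [ 3.41695666 -2.99894174  4.65118096] [-0.673381   -0.77985675  0.67557041] yaw 12.051329264259278 0.1548279820084934 36.30905502301175
```

The moment rose to 0.68 N m and the bar began to slip in the pads, so the knob is at its stop. Opening partly (the cheeks are near) and rising.

{"api": "carry_out", "payload": {
  "rows": [
    [0.15,[0,0,0],[0,0,0]],
    [0.15,[0,0,0],[0,0,0]],
    [0.15,[0,0,0],[0,0,0]],
    [0.15,[0,0,0],[0,0,0]],
    [0.15,[0,0,0],[0,0,0]],
    [0.15,[0,0,1],[0,0,0]],
    [0.15,[0,0,2],[0,0,0]],
    [0.15,[0,0,2],[0,0,0]]
  ]
}}

```text
time: 7.88
position: [0.554, 0.2689, 0.1387]
tcp_rot: [0.0, 0.994, 0.106, -0.001]
contact_force: [0.5, -0.4, 1.7]
finger_gap: 0.424
finger_force: 0.0
```

{"api": "carry_out", "payload": {
  "rows": [
    [0.15,[0,0,3],[0,0,0]],
    [0.15,[0,0,3],[0,0,0]],
    [0.15,[0,0,3],[0,0,0]],
    [0.15,[0,0,3],[0,0,0]],
    [0.15,[0,0,2],[0,0,0]],
    [0.15,[-2,0,0],[0,0,0]],
    [0.15,[-2,0,0],[0,0,0]],
    [0.15,[0,0,0],[0,0,0]]
  ]
}}

```text
time: 8.55
position: [0.5117, 0.2706, 0.2798]
tcp_rot: [0.0, 0.994, 0.108, -0.0]
contact_force: [0.3, -0.4, 0.3]
finger_gap: 0.422
finger_force: 0.0
```

```bash
python3 st.py; python3 - <<'E'
from h import *
import pickle
cs={n:optics.read_camera(n) for n in("scene","side","wrist")};pickle.dump(cs,open("cs1.pkl","wb"))
W=cs["wrist"]["color"][:240]
S=cv2.resize(cs["scene"]["color"][185:245,255:355],(500,300),interpolation=cv2.INTER_CUBIC)
save({"color":np.vstack([W,cv2.resize(S,(512,300))])},"a1.png")
E
```

```text
[0.51174262 0.27057059 0.27978218] [ 0.33853065 -0.35553544  0.33168285] [0.05963713 0.05676222 0.01073381] yaw 12.355869337715948 0.42155973249699813 0.0
```

View pics/a1.png

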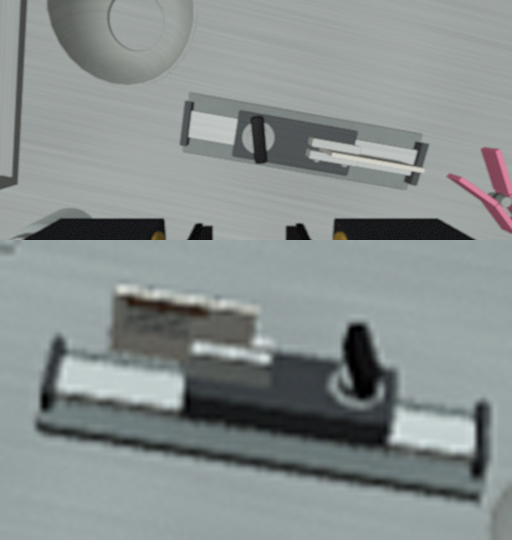

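The knob now stands across the rail, with the wrist view showing it from (257,117) to (262,163). The card's free top corner is at (424,170). I'll check the turn and the edge position numerically.

```bash
python3 - <<'E'
from h import *
import pickle
c0=pickle.load(open("cs0.pkl","rb"));c1=pickle.load(open("cs1.pkl","rb"));W=c1["wrist"];W2=pickle.load(open("w2.pkl","rb"))
g=W["color"].max(2).astype(int);m=((g<45)).astype(np.uint8);m[:110]=0;m[170:]=0;m[:,:248]=0;m[:,272:]=0
ys,xs=np.nonzero(m);q=np.array([onz(W,x,y,.09)[:2] for x,y in zip(xs,ys)],np.float32)*1000;bp=cv2.minAreaRect(q);print(bp)
a=onz(W,310,150,.108);b=onz(W,424,170,.108);print("card",a,b,np.degrees(np.arctan2(*(b-a)[1::-1])))
a=onz(W,192,93,.005);b=onz(W,424,136,.005);print("rail",np.degrees(np.arctan2(*(b-a)[1::-1])))
k=1.5625
print(tri((W,424,170),(W2,546/k,226/k)),tri((W,424,170),(W2,546/k,226/k),(c1["scene"],277,194.5)))
# shift between before/after in scene of card region and holder
A,B=[cv2.cvtColor(c["scene"]["color"],cv2.COLOR_RGB2GRAY)[190:216,272:308].astype(np.float32) for c in(c0,c1)]
print("scene shift px",cv2.phaseCorrelate(A,B))
# sharp column profile of card free top corner in wrist
print(W["color"][160:182,405:435].mean(2).astype(int)[::2])
E
```

```text
((555.7149047851562, 268.04974365234375), (43.684539794921875, 11.344451904296875), 18.439607620239258)
card [0.55759165 0.22139831 0.108     ] [0.56200415 0.11381996 0.108     ] -87.65123667370457
rail -87.93850092134839
(array([0.5623061 , 0.11387895, 0.10833308]), [array([ 0.2, -0.3]), array([-0.2,  0.2])]) (array([0.56239616, 0.11361595, 0.10687986]), [array([-0.3, -0.6]), array([-0.4,  0.1]), array([-0.2, -0.1])])
scene shift px ((0.010488992765882443, 0.5370768731490525), 0.9779760204715493)
[[191 189 190 189 191 190 189 190 180 147  91  57  60  76  82  82  82  82
   97 125 152 158 160 159 162 161 159 160 162 162]
 [161 172 180 184 188 190 191 185 163 112  63  54  71  83  83  81  80  86
  113 142 157 161 159 159 160 159 159 159 160 159]
 [116 106 110 117 131 141 153 150 123  81  59  65  76  81  84  81  85 101
  133 153 161 160 160 160 159 160 159 158 158 159]
 [199 196 193 190 182 175 163 155 148 144 137 126 114 105  96  90  92 116
  143 157 160 160 160 161 160 162 160 160 160 159]
 [203 204 206 206 205 206 206 206 206 206 204 201 198 195 194 190 183 176
  174 168 162 162 160 160 161 161 160 161 160 160]
 [189 190 188 188 189 190 185 187 192 196 199 201 204 205 207 206 205 206
  201 186 169 165 165 163 164 164 164 164 164 164]
 [188 189 191 191 185 163 119  78  72  90 110 122 132 141 150 163 177 186
  184 174 164 163 164 163 164 165 164 164 165 166]
 [161 167 175 177 170 135  83  57  63  78  82  81  79  81 100 132 154 160
  163 163 162 163 163 164 164 163 163 163 162 163]
 [ 86  65  60  64  64  58  52  58  73  83  84  82  82  91 118 146 158 159
  160 161 160 160 161 161 162 161 161 164 161 163]
 [ 70  49  49  47  48  49  59  69  81  81  83  81  84 107 141 157 160 162
  160 160 161 159 160 161 160 160 160 160 162 160]
 [ 56  47  52  49  51  54  60  75  83  84  83  78  97 126 149 159 159 160
  159 158 160 160 159 160 162 160 161 160 162 161]]
```

Knob turned about 1.29 rad from the rail line, which is the stop. The card edge is at (0.5623,0.1137), unmoved along the rail. Now to the clip.

{"api": "carry_out", "payload": {
  "rows": [
    [-0.5,[-0.1,-3.7,0],[0,0,0.06]],
    [-0.5,[-0.1,-3.7,0],[0,0,0.06]],
    [-0.5,[-0.1,-3.7,0],[0,0,0.06]],
    [-0.5,[-0.1,-3.7,0],[0,0,0.06]],
    [-0.5,[-0.1,-3.7,0],[0,0,0.06]],
    [-0.5,[-0.1,-3.7,0],[0,0,0.06]],
    [-0.5,[-0.1,-3.7,0],[0,0,0.06]],
    [-0.5,[-0.1,-3.7,0],[0,0,0.06]]
  ]
}}

```text
time: 9.37
position: [0.5068, -0.029, 0.2786]
tcp_rot: [0.0, 0.94, 0.341, -0.0]
contact_force: [0.4, -1.0, 0.0]
finger_gap: 0.745
finger_force: 0.0
```

{"api": "carry_out", "payload": {
  "rows": [
    [-0.5,[-0.2,-3.7,0],[0,0,0.06]],
    [-0.5,[-0.2,-3.7,0],[0,0,0.06]],
    [-0.5,[-0.2,-3.7,0],[0,0,0.06]],
    [-0.5,[-0.2,-3.7,-1],[0,0,0.06]],
    [-0.5,[-0.2,-3.7,-1],[0,0,0.06]],
    [-0.5,[0,-3.2,-1],[0,0,0.06]],
    [-0.5,[0,0,0],[0,0,0.05]],
    [-0.5,[0,0,0],[0,0,0]]
  ]
}}

```text
time: 10.03
position: [0.4959, -0.2462, 0.2472]
tcp_rot: [-0.001, 0.852, 0.523, -0.001]
contact_force: [0.4, 1.1, -0.3]
finger_gap: 0.748
finger_force: 0.0
```

```bash
python3 st.py; python3 - <<'E'
from h import *
import pickle
W=optics.read_camera("wrist");pickle.dump(W,open("w4.pkl","wb"));save({"color":cv2.resize(W["color"][:260],(800,406),interpolation=cv2.INTER_CUBIC)},"w4.png")
print(proj(W,[.5116,-.209,.028]))
V=pickle.load(open("w1.pkl","rb"))
for p in((305,193),(284,220),(175,245),(250,240)): print(onz(V,*p,.02))
E
```

```text
[ 0.49591155 -0.24617149  0.24723956] [ 0.38357669  1.06005161 -0.2541258 ] [ 0.04848154 -0.0648114   0.01201804] yaw 63.06666897573042 0.7475177155642716 0.0
[246.4533312  136.77187983]
[ 0.44467297 -0.29685118  0.02      ]
[ 0.39842548 -0.28727918  0.02      ]
[ 0.30275052 -0.16265714  0.02      ]
[ 0.35244069 -0.25625859  0.02      ]
```

View pics/w4.png

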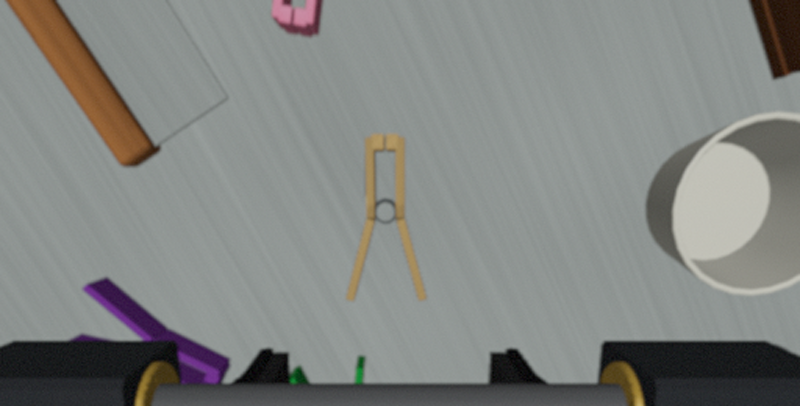

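The clip lies aligned with the tool. The barrel is at (385,211), the tails end at (352,298) and (422,298), and the jaw front is at (385,140), in the enlarged picture. Triangulating against the first wrist view.

```bash
python3 - <<'E'
from h import *
import pickle
W=pickle.load(open("w4.pkl","rb"));V=pickle.load(open("w1.pkl","rb"));k=1.5625
print("barrel",tri((V,267,120),(W,385/k,211/k)))
print("t",tri((V,311,143),(W,424/k,297/k)),tri((V,280,167),(W,351/k,297/k)))
P={n:onz(W,p[0]/k,p[1]/k,.028) for n,p in dict(barrel=(385,211),jaw=(385,137),tl=(351,297),tr=(424,297)).items()}
for n in P: print(n,P[n])
d=P["jaw"]-(P["tl"]+P["tr"])/2;print("ang",np.degrees(np.arctan2(d[1],d[0])),np.linalg.norm(d))
hs=cv2.cvtColor(W["color"],cv2.COLOR_RGB2HSV);m=((hs[...,0]>8)&(hs[...,0]<28)&(hs[...,1]>70));m[:80]=0;m[195:]=0;m[:,:215]=0;m[:,280:]=0
ys,xs=np.nonzero(m);print(xs.min(),xs.max(),ys.min(),ys.max())
q=np.array([onz(W,x,y,.028)[:2] for x,y in zip(xs,ys)]);q-=q.mean(0);w,v=np.linalg.eigh(q.T@q);print("pca",np.degrees(np.arctan2(v[1,1],v[0,1])))
a=np.radians(63.2);g=P["barrel"]-.04*np.array([np.cos(a),np.sin(a),0]);print("grasp",g)
E
```

```text
barrel (array([ 0.51162917, -0.20919245,  0.01088096]), [array([-0.6, -0.3]), array([0.3, 0.7])])
t (array([ 0.50814318, -0.27912905, -0.00280565]), [array([ 0.2, -0. ]), array([-0.2, -0.1])]) (array([ 0.46286888, -0.25096425,  0.01783796]), [array([-0.1, -0. ]), array([0.1, 0.1])])
barrel [ 0.51235995 -0.20738925  0.028     ]
jaw [ 0.5337501  -0.16549164  0.028     ]
tl [ 0.46459931 -0.24909646  0.028     ]
tr [ 0.50972349 -0.2719947   0.028     ]
ang 63.88918115660554 0.10585724822961473
222 271 86 191
pca 63.42766046265681
grasp [ 0.49432484 -0.24309268  0.028     ]
```

{"api": "carry_out", "payload": {
  "rows": [
    [-0.5,[-0.2,0.2,-3],[0,0,0.01]],
    [-0.5,[0,0,-3],[0,0,0]],
    [-0.5,[0,0,-3],[0,0,0]],
    [-0.5,[0,0,-3],[0,0,0]],
    [-0.5,[0,0,-3],[0,0,0]],
    [-0.5,[0,0,-3],[0,0,0]],
    [-0.5,[0,0,-2],[0,0,0]],
    [-0.5,[0,0,0],[0,0,0]]
  ]
}}

```text
time: 10.75
position: [0.4931, -0.2392, 0.0449]
tcp_rot: [-0.003, 0.849, 0.528, -0.001]
contact_force: [-0.3, 0.6, -0.6]
finger_gap: 0.746
finger_force: 0.0
```

{"api": "carry_out", "payload": {
  "rows": [
    [-0.5,[0,0,-1],[0,0,0]],
    [-0.5,[0,0,0],[0,0,0]],
    [-0.5,[0,0,0],[0,0,0]]
  ]
}}

```text
time: 11.0
position: [0.4956, -0.2414, 0.0397]
tcp_rot: [0.001, 0.849, 0.528, 0.0]
contact_force: [-0.2, -0.5, 0.9]
finger_gap: 0.754
finger_force: 0.0
```

```bash
python3 st.py
```

```text
[ 0.49561331 -0.24140322  0.039651  ] [-0.20613543 -0.48276579  0.85825373] [-0.00875886 -0.04016519 -0.0451846 ] yaw 63.7641017500677 0.7540248729497577 0.0
```

{"api": "carry_out", "payload": {
  "rows": [
    [-0.5,[-0.1,-0.2,-0.5],[0,0,0]],
    [-0.5,[0,0,-0.5],[0,0,0]],
    [-0.5,[0,0,0],[0,0,0]],
    [-0.5,[0,0,0],[0,0,0]]
  ]
}}

```text
time: 11.33
position: [0.4936, -0.2436, 0.0285]
tcp_rot: [-0.0, 0.849, 0.528, -0.0]
contact_force: [0.8, 0.4, -0.1]
finger_gap: 0.75
finger_force: 0.0
```

{"api": "carry_out", "payload": {
  "rows": [
    [0,[0,0,0],[0,0,0]],
    [0,[0,0,0],[0,0,0]],
    [1,[0,0,0],[0,0,0]],
    [1,[0,0,0],[0,0,0]],
    [1,[0,0,0],[0,0,0]],
    [1,[0,0,0],[0,0,0]],
    [1,[0,0,0],[0,0,0]],
    [1,[0,0,0],[0,0,0]]
  ],
  "force": 26
}}

```text
time: 12.0
position: [0.494, -0.2437, 0.0288]
tcp_rot: [0.0, 0.849, 0.528, 0.0]
contact_force: [-0.7, -1.1, 2.9]
finger_gap: 0.254
finger_force: 26.0
```

{"api": "carry_out", "payload": {
  "rows": [
    [1,[0,0,0],[0,0,0]],
    [1,[0,0,0],[0,0,0]],
    [1,[0,0,0],[0,0,0]],
    [1,[0,0,0],[0,0,0]]
  ]
}}

```text
time: 12.33
position: [0.4939, -0.2437, 0.0288]
tcp_rot: [0.0, 0.849, 0.528, 0.0]
contact_force: [-0.6, -1.7, 3.3]
finger_gap: 0.248
finger_force: 26.0
```

```bash
python3 st.py
```

```text
[ 0.49391679 -0.24370241  0.02875723] [-0.57050749 -1.72148731  3.33991082] [-0.36943039 -0.03281206 -0.00874232] yaw 63.75332702118175 0.24823427317168975 26.000454373424873
```

Squeezed to about 22 mm, near the stop. Lifting and looking.

{"api": "carry_out", "payload": {
  "rows": [
    [1,[0,0,1],[0,0,0]],
    [1,[0,0,2],[0,0,0]],
    [1,[0,0,2.5],[0,0,0]],
    [1,[0,0,2.5],[0,0,0]],
    [1,[0,0,2.5],[0,0,0]],
    [1,[0,0,2.5],[0,0,0]],
    [1,[0,0,2],[0,0,0]],
    [1,[0,0,0],[0,0,0]]
  ]
}}

```text
time: 13.0
position: [0.4955, -0.2437, 0.1834]
tcp_rot: [0.003, 0.849, 0.528, 0.002]
contact_force: [0.5, 0.7, -0.5]
finger_gap: 0.253
finger_force: 26.0
```

```bash
python3 st.py; python3 - <<'E'
from h import *
import pickle
cs={n:optics.read_camera(n) for n in("scene","side","wrist")};pickle.dump(cs,open("cs2.pkl","wb"))
W=cs["wrist"]["color"]; s=r.sense()
f=lambda n,p:cv2.resize(cs[n]["color"][p[1]:p[1]+60,p[0]:p[0]+80],(400,300),interpolation=cv2.INTER_CUBIC)
q=[tuple((proj(cs[n],s["position"])-[40,30]).astype(int)) for n in("scene","side")];print(q)
save({"color":np.hstack([W[:300,100:450],np.vstack([f("scene",q[0]),f("side",q[1])])[:300*2:2][:, :]])if 0 else np.vstack([cv2.resize(W[60:260,100:400],(450,300)),np.hstack([f("scene",q[0]),f("side",q[1])])[:, :800][:, 0:450*1]])if 0 else np.hstack([np.vstack([W[:300,106:406],np.zeros((300,300,3),np.uint8)]),np.vstack([f("scene",q[0]),f("side",q[1])])])},"l1.png")
E
```

```text
[ 0.49548811 -0.24368818  0.18335642] [ 0.47334118  0.70726121 -0.51199923] [ 0.02442409 -0.09342389 -0.03514868] yaw 63.78902935880928 0.25313355171649965 25.999809359782375
[(np.int64(135), np.int64(114)), (np.int64(251), np.int64(93))]
```

View pics/l1.png

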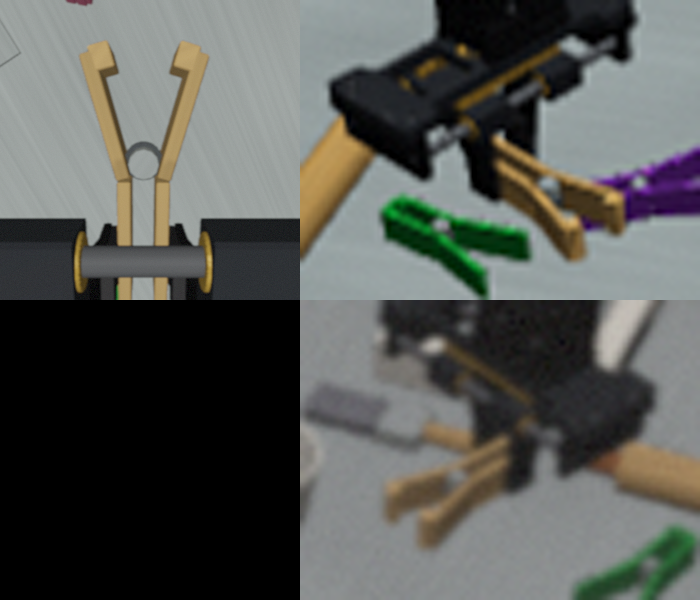

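The clip is held level and wide open. In the wrist image the jaw tops are at about (206,45) and (294,45), with the barrel near (249,162). I'll compare with the expected points.

```bash
python3 - <<'E'
from h import *
import pickle
cs=pickle.load(open("cs2.pkl","rb"));W=cs["wrist"];S=cs["scene"];D=cs["side"]
p=np.array([.4945,-.2437,.1834]);a=np.radians(63.79);x=np.array([np.cos(a),np.sin(a),0]);y=np.array([np.sin(a),-np.cos(a),0]);z0=p[2]-.0288
B=p+.04*x;B[2]=z0
for n,q in(("barrel top",B+[0,0,.028]),("barrel bot",B),("mouth top",B+.05*x+[0,0,.028]),("mouth bot",B+.05*x)): print(n,proj(W,q),proj(S,q),proj(D,q))
# outer front corners top of jaws: wrist (205.?), scene,side
print("tip +y-ish",[np.round(onz(W,u,v,z0+.028),4) for u,v in((200,45),(215,42),(279,42),(295,45))])
for u,v in((200,45),(215,42),(279,42),(295,45)):
    q=onz(W,u,v,z0+.028)-p; print(np.round([q@x,q@y],4))
q=onz(W,249,162,z0+.028)-p;print("bar",q@x,q@y)
# tri tips: scene crop origin (135,114) x5 ; side (251,93)
sc=lambda u,v:(S,135+(u-300)/5,114+v/5); sd=lambda u,v:(D,251+(u-300)/5,93+(v-300)/5)
for o in([(W,106+103,43),sd(433,515)],[(W,106+103,43),sc(578,225)],[(W,106+193,43),sd(393,483)]): 
    t,e=tri(*o);d=t-p;print(np.round([d@x,d@y,t[2]-z0],4),e)
E
```

```text
barrel top [250.0608218  178.12279454] [183.17281654 148.85000294] [282.62754549 127.24077473]
barrel bot [249.83128108 166.9568842 ] [184.07539893 155.63306328] [282.11895599 133.68704695]
mouth top [250.11652665  43.35142626] [194.03453321 155.36595917] [271.61867699 133.28010191]
mouth bot [249.85835801  55.71112534] [194.78684694 162.17052162] [271.26941993 139.73861177]
tip +y-ish [array([ 0.5176, -0.1554,  0.1826]), array([ 0.523 , -0.1569,  0.1826]), array([ 0.5439, -0.1672,  0.1826]), array([ 0.5487, -0.1707,  0.1826])]
[ 0.0895 -0.0183]
[ 0.0905 -0.0128]
[0.0905 0.0105]
[0.0894 0.0164]
bar 0.04649495978518512 -0.00042260422724595126
[ 0.0868 -0.0187  0.0274] [array([-9.6, 10.1]), array([-1.5, -0.2])]
[ 0.0856 -0.0049  0.0136] [array([29. , 18.8]), array([ 4. , -1.4])]
[0.0879 0.0155 0.0336] [array([-4.6,  3.6]), array([-0.5, -0.2])]
```

Mouth is 90 mm ahead of the TCP and centred within 1 mm, with the clip's underside 29 mm below. Travel to a stand-off in line with the card.

{"api": "carry_out", "payload": {
  "rows": [
    [1,[0.4,1.3,0],[0,0,0.04]],
    [1,[0.9,2.8,0],[0,0,0.06]],
    [1,[0.9,2.8,0],[0,0,0.06]],
    [1,[0.9,2.8,0],[0,0,0.06]],
    [1,[0.9,2.8,0],[0,0,0.06]],
    [1,[0.9,2.8,0],[0,0,0.06]],
    [1,[0.9,2.8,0],[0,0,0.06]],
    [1,[0.9,2.8,0],[0,0,0.06]]
  ]
}}

```text
time: 13.82
position: [0.5603, -0.0319, 0.1774]
tcp_rot: [-0.001, 0.704, 0.71, -0.0]
contact_force: [0.5, -0.0, -1.6]
finger_gap: 0.244
finger_force: 26.0
```

{"api": "carry_out", "payload": {
  "rows": [
    [1,[0.4,1.4,0],[0,0,0.036]],
    [1,[0,0,-2],[0,0,0]],
    [1,[0,0,-2.5],[0,0,0]],
    [1,[0,0,-2.5],[0,0,0]],
    [1,[0,0,-1.5],[0,0,0]],
    [1,[0,0,0],[0,0,0]],
    [1,[0,0,0],[0,0,0]],
    [1,[0,0,0],[0,0,0]]
  ]
}}

```text
time: 14.48
position: [0.5651, -0.0203, 0.0944]
tcp_rot: [0.0, 0.693, 0.721, 0.0]
contact_force: [-0.2, -0.3, -0.2]
finger_gap: 0.252
finger_force: 26.0
```

```bash
python3 st.py; python3 - <<'E'
from h import *
import pickle
cs={n:optics.read_camera(n) for n in("scene","side","wrist")};pickle.dump(cs,open("cs3.pkl","wb"))
W=cs["wrist"]["color"]
f=lambda n,u,v:cv2.resize(cs[n]["color"][v:v+75,u:u+100],(400,300),interpolation=cv2.INTER_CUBIC)
save({"color":np.hstack([cv2.resize(W[:300,150:350],(400,600)),np.vstack([f("scene",230,170),f("side",200,165)])])},"p1.png")
print(proj(cs["wrist"],[.5623,.1137,.108]),proj(cs["wrist"],[.5623,.1137,.08]),proj(cs["wrist"],[.5615,.1337,.08]))
E
```

```text
[ 0.56513375 -0.0203026   0.09440657] [-0.17222023 -0.34336334 -0.17051676] [-0.00816706 -0.15124737 -0.07072268] yaw 92.20555661627489 0.2517074076884788 25.999866375059355
[ 254.16632646 -120.31827516] [252.95453234 -71.74101744] [ 253.0048237  -134.46803891]
```

View pics/p1.png

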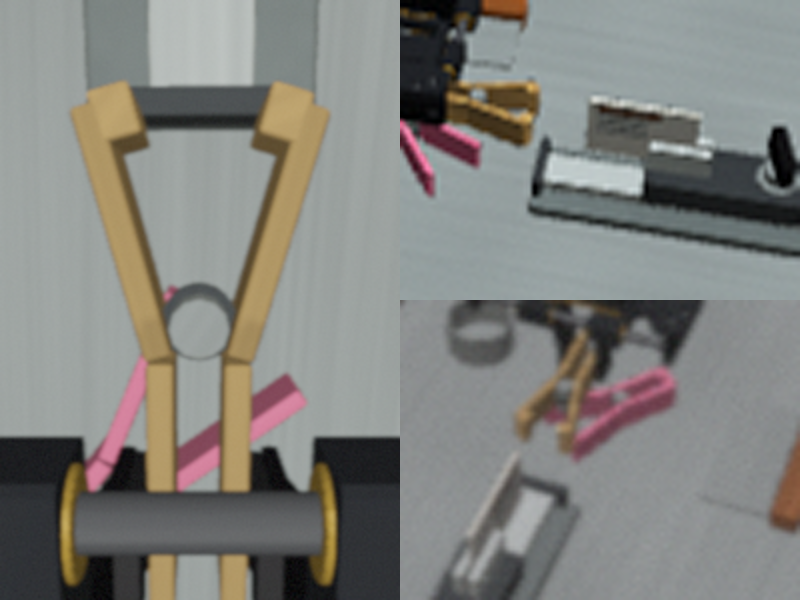

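The clip is level and in line, with the jaw tips short of the card in both side views. I go in, in two stages.

{"api": "carry_out", "payload": {
  "rows": [
    [1,[0.1,0.8,0],[0,0,0]],
    [1,[0,0.8,0],[0,0,0]],
    [1,[0,0.8,0],[0,0,0]],
    [1,[0,0.8,0],[0,0,0]],
    [1,[0,0.8,0],[0,0,0]],
    [1,[0,0.8,0],[0,0,0]],
    [1,[0,0,0],[0,0,0]],
    [1,[0,0,0],[0,0,0]]
  ]
}}

```text
time: 15.3
position: [0.5657, 0.0281, 0.0936]
tcp_rot: [-0.0, 0.693, 0.721, 0.0]
contact_force: [-0.3, -0.3, -1.3]
finger_gap: 0.248
finger_force: 26.0
```

```bash
python3 st.py; cat > ck.py <<'E'
from h import *
W=optics.read_camera("wrist");I=W["color"];hs=cv2.cvtColor(I,cv2.COLOR_RGB2HSV)
for q in([.5623,.1137,.108],[.5615,.1337,.108],[.5623,.1137,.08],[.5615,.1337,.08]): print(q,np.round(proj(W,q),1))
wood=((hs[...,0]>8)&(hs[...,0]<28)&(hs[...,1]>70))
for v in range(2,150,8):
    x=np.nonzero(wood[v,170:330])[0]+170
    print(v,x[x<250].max(initial=0) if (x<250).any() else None,x[x>250].min(initial=999),I[v,236:268].max(1).tolist()[::1])
E
python3 ck.py
```

```text
[0.56570292 0.02814084 0.09356394] [-0.30225184 -0.31622684 -1.32358097] [-0.09403307 -0.0939715  -0.04415822] yaw 92.24622509868956 0.24787024374341796 25.999837206909433
[0.5623, 0.1137, 0.108] [247.7  50.2]
[0.5615, 0.1337, 0.108] [247.6 -16.8]
[0.5623, 0.1137, 0.08] [248.   62.1]
[0.5615, 0.1337, 0.08] [247.9   9. ]
2 None 999 [187, 188, 180, 172, 187, 204, 211, 213, 211, 211, 213, 212, 213, 212, 201, 181, 171, 183, 191, 192, 192, 192, 190, 187, 186, 185, 184, 186, 185, 184, 185, 185]
10 None 999 [187, 185, 181, 171, 185, 205, 212, 213, 212, 212, 212, 213, 213, 212, 202, 181, 169, 181, 190, 192, 193, 192, 190, 190, 187, 184, 184, 184, 185, 184, 186, 186]
18 None 999 [188, 187, 180, 170, 183, 204, 211, 212, 213, 212, 212, 212, 213, 212, 203, 182, 171, 181, 191, 192, 192, 193, 190, 188, 187, 187, 185, 186, 185, 185, 184, 184]
26 None 999 [187, 187, 180, 169, 182, 204, 212, 213, 212, 212, 213, 214, 213, 213, 204, 182, 171, 182, 191, 192, 192, 192, 191, 189, 187, 185, 185, 185, 185, 183, 185, 186]
34 None 999 [189, 188, 183, 177, 188, 205, 212, 213, 213, 212, 212, 214, 213, 212, 204,
[... 1727 characters left out ...]
3, 192, 194, 195, 193, 191, 189, 189, 188, 186, 186, 185, 187, 190]
122 223 276 [190, 189, 189, 189, 188, 192, 193, 192, 192, 192, 190, 190, 189, 190, 189, 190, 190, 190, 191, 193, 196, 195, 194, 194, 189, 189, 187, 185, 185, 187, 188, 190]
130 225 274 [188, 189, 188, 187, 188, 188, 192, 192, 192, 191, 189, 189, 189, 189, 189, 189, 189, 190, 190, 193, 193, 194, 192, 192, 188, 187, 185, 185, 183, 184, 188, 189]
138 228 270 [86, 85, 85, 85, 85, 86, 83, 84, 85, 85, 85, 85, 82, 84, 85, 84, 85, 84, 87, 84, 84, 86, 83, 85, 87, 85, 85, 84, 86, 86, 84, 86]
146 230 268 [99, 79, 78, 80, 83, 85, 83, 85, 85, 86, 85, 86, 90, 91, 90, 91, 89, 83, 85, 84, 84, 86, 82, 86, 81, 84, 92, 115, 130, 134, 122, 104]
```

The card's top lies at columns 240 to 250 and its end face at rows 57 to 70. The jaws' inner faces are at 219 and 280, so the card is clear and within about 1 mm of centre. Going in a further 15 mm.

{"api": "carry_out", "payload": {
  "rows": [
    [1,[-0.1,0.5,0.1],[0,0,0]],
    [1,[-0.1,0.5,0],[0,0,0]],
    [1,[0,0.5,0],[0,0,0]],
    [1,[0,0,0],[0,0,0]],
    [1,[0,0,0],[0,0,0]],
    [1,[0,0,0],[0,0,0]]
  ]
}}

```text
time: 15.85
position: [0.5638, 0.0424, 0.0945]
tcp_rot: [0.0, 0.694, 0.72, -0.0]
contact_force: [-0.1, -0.4, -1.1]
finger_gap: 0.255
finger_force: 26.0
```

```bash
python3 st.py; python3 ck.py; python3 - <<'E'
from h import *
import pickle
S=optics.read_camera("scene");D=optics.read_camera("side");c=pickle.load(open("cs1.pkl","rb"))
for n,I in(("scene",S),("side",D)):
    hs=cv2.cvtColor(I["color"],cv2.COLOR_RGB2HSV);wood=((hs[...,0]>8)&(hs[...,0]<28)&(hs[...,1]>70)).astype(np.uint8)
    u,v=proj(I,[.5615,.1337,.08]).astype(int);m=wood[v-20:v+20,u-25:u+25];ys,xs=np.nonzero(m);print(n,(u,v),xs.min()+u-25,xs.max()+u-25,ys.min()+v-20,ys.max()+v-20)
    for z in(.066,.094): print(z,[np.round(proj(I,[x,.1337,z]),1).tolist() for x in(.548,.575)])
E
```

```text
[0.56376809 0.04238544 0.09454966] [-0.06329218 -0.44097227 -1.08397155] [-0.00526866 -0.08075444 -0.00579819] yaw 92.17954446719683 0.2549196169001919 25.999749531329144
[0.5623, 0.1137, 0.108] [251.5  94.7]
[0.5615, 0.1337, 0.108] [251.5  32.3]
[0.5623, 0.1137, 0.08] [251.   97.8]
[0.5615, 0.1337, 0.08] [251.   47.7]
2 None 999 [38, 37, 37, 34, 31, 45, 99, 164, 196, 208, 210, 209, 209, 209, 209, 210, 211, 209, 194, 150, 85, 42, 34, 30, 36, 34, 37, 31, 35, 38, 37, 34]
10 None 999 [190, 190, 189, 189, 188, 184, 173, 175, 195, 207, 210, 210, 210, 209, 209, 211, 211, 208, 194, 172, 175, 190, 194, 195, 192, 190, 187, 188, 186, 186, 187, 188]
18 None 999 [189, 189, 186, 188, 188, 185, 173, 174, 192, 206, 210, 211, 210, 209, 211, 210, 211, 207, 193, 171, 176, 188, 192, 191, 191, 188, 185, 186, 185, 185, 184, 185]
26 None 999 [189, 188, 188, 186, 188, 188, 182, 177, 191, 204, 210, 210, 209, 210, 210, 209, 211, 208, 192, 172, 175, 189, 193, 191, 189, 189, 185, 187, 184, 184, 186, 185]
34 None 999 [189, 189, 188, 187, 188, 188, 179, 171, 187, 205, 211, 211, 209, 210, 212, 211, 211, 208, 193,
[... 2012 characters left out ...]
 192, 192, 193, 191, 191, 189, 189, 189, 192, 190, 192, 192, 194, 195, 195, 193, 191, 191, 188, 186, 186, 184, 186]
138 227 271 [188, 189, 189, 189, 189, 188, 190, 191, 192, 193, 194, 193, 191, 190, 190, 190, 190, 189, 191, 192, 191, 193, 194, 193, 194, 192, 190, 189, 186, 185, 187, 187]
146 230 269 [161, 126, 94, 82, 81, 83, 83, 84, 87, 85, 85, 86, 88, 90, 90, 91, 84, 84, 83, 85, 82, 84, 81, 84, 101, 131, 158, 178, 187, 188, 177, 148]
scene (np.int64(282), np.int64(201)) 261 294 189 209
0.066 [[283.1, 201.5], [281.5, 207.4]]
0.094 [[283.7, 195.3], [282.1, 201.2]]
side (np.int64(225), np.int64(213)) 221 241 193 216
0.066 [[230.1, 217.6], [222.3, 214.9]]
0.094 [[229.8, 211.9], [221.8, 209.1]]
```

The card sits centred between the jaws (249.2 against 249.3 px), about 20 mm in and half way up, with no contact force. Handing in.

```bash
python3 -c "
from workcell import r
print(r.finish_job())"
```

```text
the job is handed in; nothing more can be done
None
```

The job is handed in: the clamp knob is tight at its stop, and the wooden clip is held squeezed open around the card's free edge, about 2 cm in, at mid height and not touching the card by the wrist view; no verdict came back.

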